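# Let the long jars out of the dispenser

## Task

Of the two jar dispensers, work the one that holds the longer jars: press its lever's paddle down with the fingertips so that the gate at the other end lifts, and keep it down until both long jars have rolled into the tray at the dispenser's front; then let go so that the gate drops shut. Do not touch or pick up any jar, leave the other dispenser's lever alone and its jars where they are, and do not disturb the other things on the table.

Things in the scene. Friction and masses are not known exactly. Their poses are not given: they have to be found in the camera images.
- wide: the wide gravity dispenser, fixed, white sheet metal: a straight chute 66 mm wide inside, sloping 8 degrees down towards -x (the robot's side), with two jars 62 mm long. Origin on the table under its gate; x up the chute, y to the paddle side. Floor 45 mm high at the gate, 66 at the back end (x = 150 mm), walls 30 over it. Pivot posts at y = 65 mm, 120 mm high, carry a steel rocking lever.
- narrow: the narrow gravity dispenser, fixed, white sheet metal: a straight chute 44 mm wide inside, sloping 8 degrees down towards -x (the robot's side), with two jars 40 mm long. Origin on the table under its gate; x up the chute, y to the paddle side. Floor 45 mm high at the gate, 66 at the back end (x = 150 mm), walls 30 over it. Pivot posts at y = 65 mm, 120 mm high, carry a steel rocking lever.
- wide_paddle (a point): centre of the top of the square steel paddle (30 x 30 x 6 mm) at the end of the wide dispenser's lever, 85 mm from the pivot. At rest at x = 0, y = 146, z = 135 mm in the dispenser's frame, tilted 0.3 rad (outer edge higher), nothing below it. Pressed fully down: y = 146, z = 85 mm, tilted 0.3 rad the other way.
- narrow_paddle (a point): centre of the top of the square steel paddle (30 x 30 x 6 mm) at the end of the narrow dispenser's lever, 85 mm from the pivot. At rest at x = 0, y = 146, z = 135 mm in the dispenser's frame, tilted 0.3 rad (outer edge higher), nothing below it. Pressed fully down: y = 146, z = 85 mm, tilted 0.3 rad the other way.
- wide_tray (a point): middle of the floor of the wide dispenser's tray, which is the low-walled front part of its chute, from the gate to the end stop 115 mm in front of it; same slope and width as the chute. This point lies 60 mm in front of the gate, 37 mm above the table. Jars let out stop here one behind the other.
- narrow_tray (a point): middle of the floor of the narrow dispenser's tray, which is the low-walled front part of its chute, from the gate to the end stop 115 mm in front of it; same slope and width as the chute. This point lies 60 mm in front of the gate, 37 mm above the table. Jars let out stop here one behind the other.
- wide_lever (a joint): angle of the wide dispenser's rocking lever (rad): 0 at rest, gate down; grows as the paddle is pressed, to a stop at 0.6. One rigid piece with its gate. A spring returns it: 2.5 N on the paddle starts it, 5 N holds it at the stop. Jars pass under the gate from about 0.4 on; press to the stop.
- narrow_lever (a joint): angle of the narrow dispenser's rocking lever (rad): 0 at rest, gate down; grows as the paddle is pressed, to a stop at 0.6. One rigid piece with its gate. A spring returns it: 2.5 N on the paddle starts it, 5 N holds it at the stop. Jars pass under the gate from about 0.4 on; press to the stop.
- long0: amber glass jar with white cap, a plain cylinder 36 mm in diameter and 62 mm long, lying across the chute, first behind the gate of the wide dispenser; origin at its centre, y along its length (it rolls about y)
- long1: amber glass jar with white cap, a plain cylinder 36 mm in diameter and 62 mm long, lying across the chute, second, behind the first, in the wide dispenser; origin at its centre, y along its length (it rolls about y)
- short0: amber glass jar with white cap, a plain cylinder 36 mm in diameter and 40 mm long, lying across the chute, first behind the gate of the narrow dispenser; origin at its centre, y along its length (it rolls about y)
- short1: amber glass jar with white cap, a plain cylinder 36 mm in diameter and 40 mm long, lying across the chute, second in the narrow dispenser; origin at its centre, y along its length (it rolls about y)
- carton_a: bystander: loose medicine carton, 75 x 35 x 28 mm high, origin under its centre
- carton_c: bystander: loose medicine carton, 90 x 50 x 40 mm high, origin under its centre
- bottle: bystander: loose white bottle, 42 mm in diameter, 85 mm high, standing, origin under its centre
- dish: bystander: loose steel bowl, 110 mm in diameter, 35 mm high, origin under its centre
- penlight: bystander: loose steel penlight, 16 mm thick, 130 mm long, lying, origin under its centre

How it is judged:
On the way, in this order (a step that is already met when the one before it is completed fails the run):
1. the wide dispenser's lever is pressed down, its gate lifted (value of joint wide_lever above 0.3 rad), for 0.1 s.
2. both long jars have rolled past the gate while the paddle is held down (value of joint wide_lever above 0.15 rad and x of each of long0, long1 in the frame of wide below -0.03 m), for 0.1 s.
At the end, for the whole second after the job is handed in: Both long jars at rest in the wide tray, centres 30 to 120 mm in front of the gate and within 30 mm of the chute's middle; the wide lever within 0.05 rad of rest; the narrow lever at rest too and both short jars still behind its gate (value of joint each of wide_lever, narrow_lever below 0.05 rad and x of long0 in the frame of wide between -0.12 and -0.03 m and y of long0 in the frame of wide between -0.03 and 0.03 m and height (world z) of each of long0, long1 below 0.075 m and x of long1 in the frame of wide between -0.12 and -0.03 m and y of long1 in the frame of wide between -0.03 and 0.03 m and linear speed of each of long0, long1 below 0.03 m/s and x of each of short0, short1 in the frame of narrow above 0.01 m); the robot touches nothing.
It fails at once if the narrow dispenser's lever is pressed more than 0.15 rad (value of joint narrow_lever above 0.15 rad).
It fails at once if the robot touches a jar (contact force between any of the fingers, the arm and long0 above 0.5 N or contact force between any of the fingers, the arm and long1 above 0.5 N or contact force between any of the fingers, the arm and short0 above 0.5 N or contact force between any of the fingers, the arm and short1 above 0.5 N).
It fails at once if a jar is lifted out of its dispenser (height (world z) of any of long0, long1, short0, short1 above 0.11 m or height (world z) of any of long0, long1, short0, short1 below 0.025 m).
It fails at once if a short jar is moved more than 30 mm (distance of any of short0, short1 from where it was at the start of the episode above 0.03 m).
It fails at once if another thing on the table is moved more than 30 mm or lifted (distance of any of carton_a, carton_c, bottle, dish, penlight from where it was at the start of the episode above 0.03 m).
It also fails if it takes over 35 s, if anything falls off the work surface, if the arm or the gripper's body presses on something with over 40 N, if the wrist force passes 120 N, or if a joint passes its speed limit or range.

## Robot

A 6-joint arm with a two-finger parallel gripper is mounted at the origin on the work surface. World frame = base frame: x ahead of the robot, y to its left, z up, the work surface at z = 0. Lengths are in m, angles in rad, forces in N, time in s.
With the tool pointing down it reaches from about 0.35 to 0.975 m from the base axis. Payload 4.9 kg.
Tool frame: the origin (TCP) lies on the front face of the gripper's body, between the roots of the fingers; the fingertips stand ctrl.tip_extent ahead of it and the grasp point (between the pads) lies 54 mm ahead of it (ctrl.tip_extent is the distance from the TCP to the fingertips, in m); z points along the fingers, y is the line along which they close (so a half turn about z gives the same grasp; the last joint's range is limited). The gripper opens to 85 mm and grips with 20 to 120 N. Pads are 22 mm wide; open, the fingers measure 114 mm over their backs; the gripper's body (76 mm by 85 mm) begins 54 mm behind the grasp point. The pads swing forward as they close: fully open they stand 13 mm farther back than shut.
Start: joints at [-1.332, 0.053, 1.613, -0, 1.476, -0.119], TCP at [0.219, -0.585, 0.304] pointing down, gripper open.
Joint ranges: [-3.01, 3.01], [-1.01, 2.22], [0.06, 2.58], [-1.02, 4.17], [0.09, 2.62], [-3.14, 3.14]. Speed limits (rad/s): [2.57, 2.57, 3.14, 3.14, 3.14, 3.14].

## Interface

Orientations are given as a rotation vector (axis times angle).
In Python, from station import ctrl gives the robot as it stands.
- The arm moves only by the tool apply_moves, never from a script. Its argument "rows" is one flat list of numbers, 6 for each row, row after row: the shift along the tool's x, y, z normalised to -1 to 1, where 1 is 0.6 m, then the turn, a rotation vector about the tool's x, y, z normalised to -1 to 1, where 1 is 90 degrees. A call has 1 to 20 rows; each row is the pose to reach, as a shift and turn from the pose commanded when the call began, along the tool's axes at that moment; what a row does not reach only later rows make up. A row lasts 1/10 s, in which the tool goes at most 50 mm and 8.59 degrees, less where a joint would pass 70% of its speed; a pose out of reach is approached as far as the arm can. A call with a number of a shift or a turn outside -1 to 1 is refused whole. A call with a gripper value outside its range is refused whole. "grip" is the opening, from 0 (shut) to 1 (fully open), set as the call begins (left out, the last holds). The fingers move at their own pace and stop on an object; "grip_force" is the grip in N (left out, the last holds). Time passes only in rows, so rows that repeat a pose let the fingers close. It gives the time, the measured TCP pose, the force, the opening and the grip force at its end, in the units of the state.
- ctrl.get_obs(): the state, without advancing time (a new reading comes with each control period).
- ctrl.get_image(name): name is "side" or "top" or "wrist"; returns (picture, depth): 384x512x3 uint8, blue, green, red; 384x512 float32, m along the optical axis (not along the pixel's ray), 0 where there is no reading.
- ctrl.camera_model(name): a dict with "mtx" (3x3 intrinsics, pixels), "R" (3x3) and "t" (3): a world point X has camera coordinates R X + t; the wrist camera has in their place "tool_from_camera" (4x4, takes a point from camera to tool coordinates, whose origin is the TCP and whose axes are the flange's). Camera axes: x right, y down, z forward; pixel columns grow to the right and rows downward; lengths in m; the calibration is good to about 2 mm. A picture is of the moment at which its call begins: read the wrist's pose just before it. camera_model takes no time and is no camera call.
- ctrl.finish_job(): hands the job in; it is judged then, once.
The state is a dict: "t": time; "q": joint angles; "dq": joint speeds; "effort": joint torques, N m; "tool_pos": TCP position; "tool_rot": TCP orientation; "contact_force": force on the tool from outside, world axes, zero at the start; "wrist_torque": the same for the moment, N m; "opening": finger opening in m; "grip_force": force on a finger pad.
Only numpy, scipy, OpenCV 4.12 (cv2) and the standard library are available. Lean on these libraries where they do the work, as an engineer would, in place of code of your own. Each camera call takes 0.05 s, during which the arm holds its last target. There are 200 camera calls.

## Working session

There is one attempt and no reset: what is moved stays moved. The work goes in short steps, Python scripts to look and compute and a tool call to move; the robot and the scene stay as the last step left them, time stands still between calls to the robot, and variables do not carry over. Pictures are saved under pics/ and viewed, at most 10 in all, crops included, and the job is handed in when it is done.

Besides the shell and the picture viewer there is one more tool, called after "Request:" as a command line: name --argument value ..., lists and objects as JSON in quotes. apply_moves: Moves the arm, as the interface text tells. Its arguments: {"type":"object","properties":{"rows":{"type":"array","items":{"type":"number"}},"grip":{"type":"number"},"grip_force":{"type":"number"}},"required":["rows"]}

```bash
mkdir -p pics; python3 - <<'E'
from station import ctrl
import cv2,numpy as np
print(ctrl.get_obs()); print(ctrl.tip_extent)
for n in("top","side"):
    im,d=ctrl.get_image(n); cv2.imwrite(f"pics/{n}0.png",im); np.save(f"pics/{n}0.npy",d)
    print(n,ctrl.camera_model(n))
E
```

```text
{'t': 0.0, 'q': array([-1.33201849e+00,  5.33685614e-02,  1.61431799e+00, -2.01500813e-05,
        1.47599581e+00, -1.19004387e-01]), 'dq': array([ 0.0002781 ,  0.00016132, -0.00065679,  0.00075084,  0.00036006,
       -0.00036307]), 'effort': array([-4.12561149e-04, -3.93679440e+01, -3.70180678e+01, -1.00009011e-04,
        6.90198125e-03,  1.03776367e-05]), 'tool_pos': array([ 0.21875265, -0.58495282,  0.30264128]), 'tool_rot': array([-3.08940586e+00, -5.58642273e-01,  2.27760156e-04]), 'contact_force': array([-0.5357401 , -0.49176539, -0.37779129]), 'wrist_torque': array([-0.02232732, -0.02709888,  0.04853684]), 'grip_force': 0.0, 'opening': 0.08541316502659706}
0.0726
top {'mtx': array([[364.41015274,   0.        , 265.04185351],
       [  0.        , 364.41015274, 189.6800381 ],
       [  0.        ,   0.        ,   1.        ]]), 'R': array([[ 0.02227893, -0.99953567,  0.0207869 ],
       [-0.9962592 , -0.02393274, -0.08303511],
       [ 0.08349404, -0.01885921, -0.9963298 ]]), 't': array([-0.08603075,  0.56284427,  1.0103778 ])}
side {'mtx': array([[421.31048455,   0.        , 257.29871977],
       [  0.        , 421.31048455, 187.71663262],
       [  0.        ,   0.        ,   1.        ]]), 'R': array([[ 0.98371963, -0.17940973, -0.01038419],
       [-0.10171435, -0.50820981, -0.85520581],
       [ 0.14815489,  0.84233897, -0.51818451]]), 't': array([-0.56234443,  0.11388027,  1.33147231])}
```

View pics/top0.png

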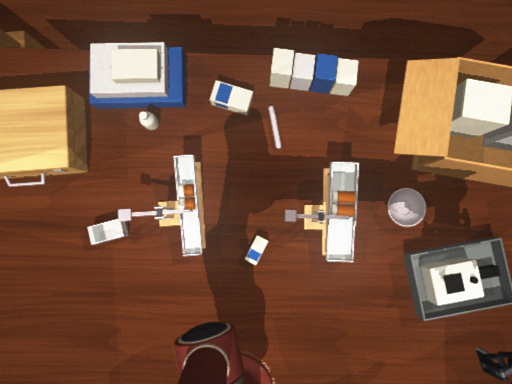

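View pics/side0.png

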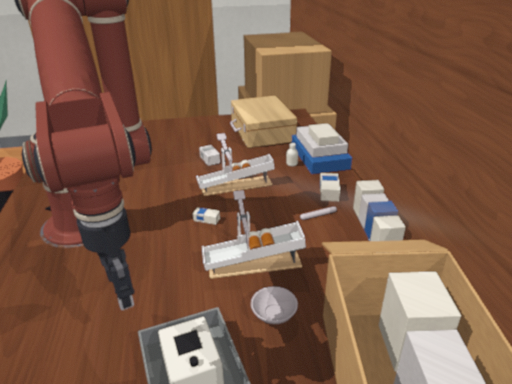

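The wide dispenser is the right one in the top view: its chute is about 27 px wide against 20 px, with its paddle near pixel (291,215) and the gate near (325,216). In the side view its paddle is near (239,196).

```bash
cat > h.py <<'E'
import numpy as np
from station import ctrl
from scipy.spatial.transform import Rotation as Rn
def ray(n,u,v,z):
    m=ctrl.camera_model(n); R=m["R"];t=m["t"]
    d=R.T@np.linalg.solve(m["mtx"],[u,v,1.]); c=-R.T@t
    return c+d*(z-c[2])/d[2]
def cloud(n,d):
    m=ctrl.camera_model(n); v,u=np.mgrid[:384,:512]
    p=np.stack([u,v,np.ones_like(u)],-1)@np.linalg.inv(m["mtx"]).T*d[...,None]
    return (p-m["t"])@m["R"]
E
python3 - <<'E'
from h import *
import cv2
im=cv2.imread("pics/top0.png"); d=np.load("pics/top0.npy"); P=cloud("top",d)
print(ray("top",291,215,.135))
s=(slice(205,226),slice(280,312)); z=P[s][...,2]
print((z*1000).astype(int)[::2,::2])
m=(z>.1)&(z<.16); v,u=np.nonzero(m); print(P[s][m].mean(0), P[s][m].min(0),P[s][m].max(0))
# chute axis: white pixels
w=(im[150:270,318:365].min(2)>150).astype(np.uint8)
v,u=np.nonzero(w); print(cv2.minAreaRect(np.c_[u+318,v+150].astype(np.float32)))
cv2.imwrite("pics/crop0.png",cv2.resize(im[150:270,270:370],None,fx=5,fy=5,interpolation=cv2.INTER_CUBIC))
E
```

```text
[ 0.49287919 -0.13781562  0.135     ]
[[  3   1  -3   0   2  -1   0   2   0   0   0   1  -1   4   8   3]
 [  0  -1   2  -1   2   0   0   0   2   2   0   2   0   3   6   4]
 [ -3   1   0 135   2  -1   0   1   0   2  -1  -1   1   2   7   4]
 [ -1  -1   0 138 139 132 134 132 128   1   2   0   0   5   5   6]
 [ -3   4   0 139 136 136 133 131 130   4  -1   0   0   7   7   8]
 [  0   1   3 137 138 134 133 132 130 128 130 125 124 122 120 118]
 [  2   4   0 137 137 137 133 132 127 129 128 126 126 120 120 120]
 [ -2   0   1 136 138 136 132 133 128   0   1   1   3   5   4   4]
 [  4   2   0   1   0 131 132 130   1   1   0   1  -2   6   8   6]
 [  1  -2   1   2   2   1   1   0   1   3   4   1   3   5   9   5]
 [  2   4   0   2   0  -1   1  -2  -3   1   2  -1  -2   8   4   6]]
[ 0.49230371 -0.14730607  0.13191313] [ 0.47768315 -0.19100415  0.11757239] [ 0.50768567 -0.12232011  0.14138191]
((337.00872802734375, 211.3383026123047), (37.99858093261719, 100.15108489990234), 3.094058036804199)
```

View pics/crop0.png

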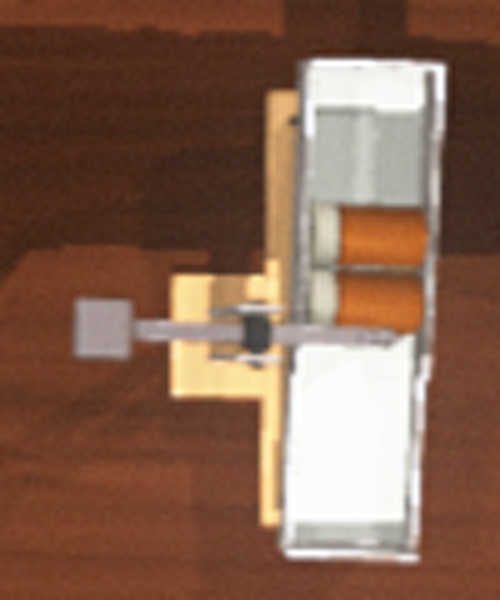

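The paddle centre is at crop (103,328), which is full-image (290.6,215.6). That puts it at world (0.491,-0.137). I'll move above it at the same height with the fingers shut, lining the tool up with the world axes.

Request:
apply_moves --rows '[0.686, -0.541, 0, 0, 0, 0.228, 0.686, -0.541, 0, 0, 0, 0.228, 0.686, -0.541, 0, 0, 0, 0.228, 0.686, -0.541, 0, 0, 0, 0.228, 0.686, -0.541, 0, 0, 0, 0.228, 0.686, -0.541, 0, 0, 0, 0.228, 0.686, -0.541, 0, 0, 0, 0.228, 0.686, -0.541, 0, 0, 0, 0.228, 0.686, -0.541, 0, 0, 0, 0.228, 0.686, -0.541, 0, 0, 0, 0.228, 0.686, -0.541, 0, 0, 0, 0.228, 0.686, -0.541, 0, 0, 0, 0.228, 0.686, -0.541, 0, 0, 0, 0.228, 0.686, -0.541, 0, 0, 0, 0.228]' --grip 0

```text
t: 1.5
tool_pos: [0.4902, -0.1381, 0.3036]
tool_rot: [3.141, -0.002, -0.001]
contact_force: [-0.4, 0.2, -0.5]
opening: 0.0002
grip_force: 0.0
```

```bash
python3 - <<'E'
from h import *
import cv2
o=ctrl.get_obs(); print(o, ctrl.tip_extent); Rt=Rn.from_rotvec(o["tool_rot"]).as_matrix(); print(Rt.round(3))
im,d=ctrl.get_image("wrist"); m=ctrl.camera_model("wrist"); T=m["tool_from_camera"]; K=m["mtx"]
v,u=np.mgrid[:384,:512]
p=np.stack([u,v,np.ones_like(u)],-1)@np.linalg.inv(K).T*d[...,None]
W=(p@T[:3,:3].T+T[:3,3])@Rt.T+o["tool_pos"]
np.save("pics/W.npy",W)
k=(abs(W[...,0]-.49)<.03)&(W[...,1]<-.11)&(W[...,1]>-.165)&(W[...,2]>.12)&(W[...,2]<.15)&(d>0)
print(k.sum(),W[k].min(0),W[k].max(0),W[k].mean(0))
im[k]=im[k]//2+np.array([0,127,0],np.uint8)
cv2.imwrite("pics/wr0.png",im)
E
```

```text
{'t': 1.5, 'q': array([-4.20530031e-01, -2.28605147e-01,  1.87718847e+00, -4.30976120e-04,
        1.49354948e+00,  1.15187781e+00]), 'dq': array([-0.01304039, -0.00344636, -0.00193068,  0.00198752, -0.00116488,
        0.00224342]), 'effort': array([ 6.08656704e-01, -2.71805388e+01, -3.72021961e+01,  2.29205989e-02,
        3.76864162e-03, -2.96719132e-03]), 'tool_pos': array([ 0.49023085, -0.13805089,  0.30360151]), 'tool_rot': array([ 3.14141923e+00, -2.47880602e-03, -1.04981359e-03]), 'contact_force': array([-0.43008141,  0.15460386, -0.4845817 ]), 'wrist_torque': array([0.02665185, 0.07505773, 0.02009294]), 'grip_force': 0.0, 'opening': 0.00024459359001501453} 0.0726
[[ 1.    -0.002 -0.001]
 [-0.002 -1.    -0.   ]
 [-0.001  0.    -1.   ]]
1119 [ 0.47671661 -0.16440604  0.1245796 ] [ 0.50683744 -0.12038472  0.14155158] [ 0.4924715  -0.1378762   0.13533184]
```

View pics/wr0.png

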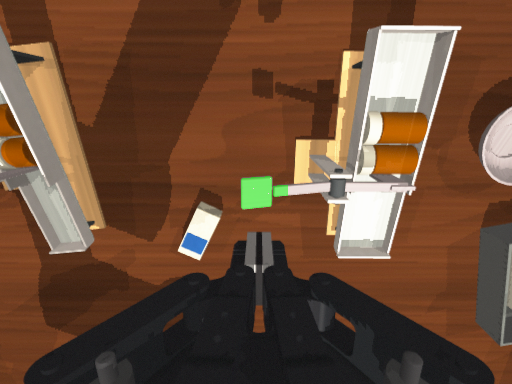

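The wrist view shows the paddle (green, around (257,192)) just ahead of the shut fingertips, which are at (258,238). Its centre measures (0.4915,-0.1355), so I'll shift slightly and press down.

Request:
apply_moves --rows '[0.002, -0.004, 0.07, 0, 0, 0, 0.002, -0.004, 0.13, 0, 0, 0, 0.002, -0.004, 0.145, 0, 0, 0, 0.002, -0.004, 0.16, 0, 0, 0, 0.002, -0.004, 0.175, 0, 0, 0, 0.002, -0.004, 0.19, 0, 0, 0, 0.002, -0.004, 0.205, 0, 0, 0, 0.002, -0.004, 0.22, 0, 0, 0, 0.002, -0.004, 0.232, 0, 0, 0, 0.002, -0.004, 0.232, 0, 0, 0]'

```text
t: 2.55
tool_pos: [0.4923, -0.1353, 0.1645]
tool_rot: [3.14, -0.0, 0.001]
contact_force: [0.8, -1.1, 4.3]
opening: 0.0003
grip_force: 2.5
```

```bash
python3 - <<'E'
from h import *
import cv2
o=ctrl.get_obs(); print(o["t"],o["tool_pos"],o["contact_force"])
a,_=ctrl.get_image("side"); b,_=ctrl.get_image("top")
f=lambda x:cv2.resize(x,(400,400),interpolation=cv2.INTER_CUBIC)
cv2.imwrite("pics/c1.png",np.hstack([f(a[160:290,190:320]),f(b[145:275,265:395])]))
E
```

```text
2.55 [ 0.49231265 -0.13527394  0.1645006 ] [ 0.84520468 -1.06255958  4.26607518]
```

View pics/c1.png

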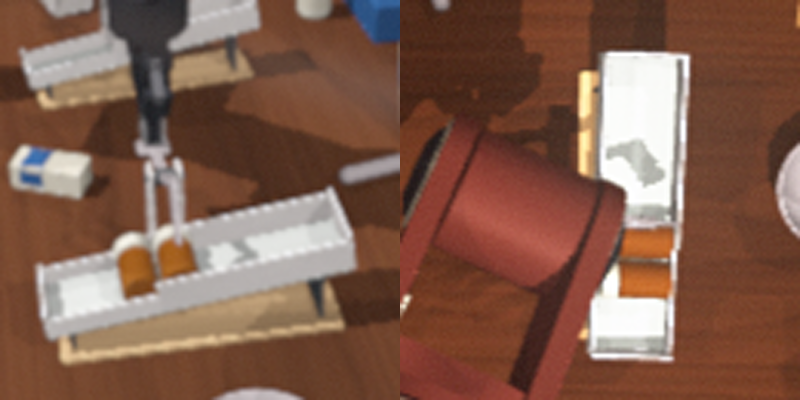

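The gate is lifted and the jars are rolling: in the side crop the first has passed the gate at (135,265) and the second is at (175,255). I'll hold the paddle down, about 1 mm deeper.

Request:
apply_moves --rows '[0, 0, 0.003, 0, 0, 0, 0, 0, 0.003, 0, 0, 0, 0, 0, 0.003, 0, 0, 0, 0, 0, 0.003, 0, 0, 0, 0, 0, 0.003, 0, 0, 0, 0, 0, 0.003, 0, 0, 0, 0, 0, 0.003, 0, 0, 0, 0, 0, 0.003, 0, 0, 0, 0, 0, 0.003, 0, 0, 0, 0, 0, 0.003, 0, 0, 0, 0, 0, 0.003, 0, 0, 0, 0, 0, 0.003, 0, 0, 0, 0, 0, 0.003, 0, 0, 0, 0, 0, 0.003, 0, 0, 0, 0, 0, 0.003, 0, 0, 0]'

```text
t: 4.15
tool_pos: [0.4924, -0.1354, 0.1638]
tool_rot: [3.14, -0.0, 0.002]
contact_force: [-0.5, -1.7, 4.5]
opening: -0.0001
grip_force: 2.5
```

```bash
python3 - <<'E'
from h import *
import cv2
o=ctrl.get_obs(); print(o["t"],o["tool_pos"],o["contact_force"])
a,da=ctrl.get_image("side"); b,db=ctrl.get_image("top")
f=lambda x:cv2.resize(x,(400,400),interpolation=cv2.INTER_CUBIC)
cv2.imwrite("pics/c2.png",np.hstack([f(a[160:290,190:320]),f(b[145:275,265:395])]))
for n,i in(("side",a),("top",b)):
    h=cv2.cvtColor(i,cv2.COLOR_BGR2HSV); k=cv2.inRange(h,(5,170,110),(18,255,255))
    _,_,s,c=cv2.connectedComponentsWithStats(k)
    for S,C in zip(s[1:],c[1:]):
        if S[4]>25 and 190<C[0]<400 and 140<C[1]<290: print(n,S,C,ray(n,*C,.065))
E
```

```text
4.15 [ 0.49237338 -0.13535019  0.16380303] [-0.46164261 -1.67787807  4.47668606]
side [219 243  11  16 134] [223.56716418 250.64179104] [ 0.42771251 -0.29732505  0.065     ]
side [206 246  11  16 135] [210.54074074 253.71111111] [ 0.39287437 -0.30316689  0.065     ]
top [212 120  49  46 616] [236.89448052 143.26461039] [0.6875621  0.00810497 0.065     ]
top [384 144  10  12  40] [389.225 148.125] [ 0.68516445 -0.41400856  0.065     ]
top [248 186  28  40 495] [259.77777778 205.95757576] [ 0.51657386 -0.05889927  0.065     ]
top [221 233  32  11 106] [236.05660377 237.48113208] [0.43024034 0.00297439 0.065     ]
top [263 235  46  35 837] [287.16845878 250.07526882] [ 0.39951024 -0.13543915  0.065     ]
top [337 236  15  11 154] [344.08441558 240.70779221] [ 0.42779287 -0.28932354  0.065     ]
top [ 308  246   93   50 2058] [353.34888241 275.36151603] [ 0.33590903 -0.31472679  0.065     ]
top [220 249  26  10 143] [233.22377622 253.73426573] [0.38680928 0.00931247 0.065     ]
top [336 248  16  12 164] [343.27439024 253.59756098] [ 0.39322313 -0.28727133  0.065     ]
top [209 262  35  24 335] [229.45671642 272.9761194 ] [0.33579719 0.01785557 0.065     ]
top [197 264  13   7  47] [202.04255319 266.78723404] [0.35065345 0.09141682 0.065     ]
```

View pics/c2.png

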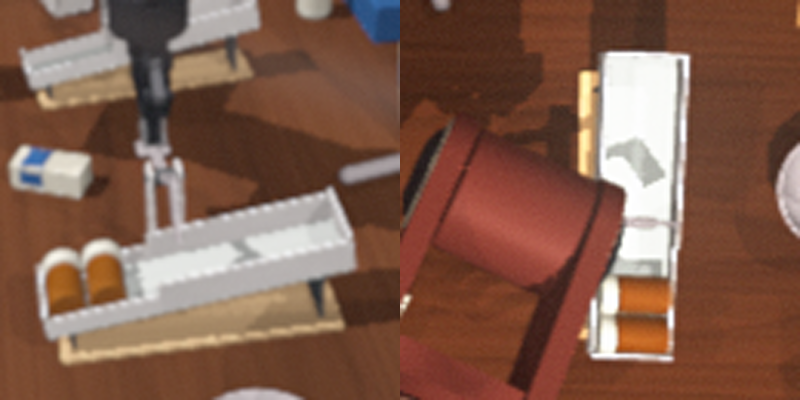

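Both jars lie against the end stop (top crop (640,293) and (640,333)), about 63 and 98 mm in front of the gate. I'll raise the fingers gently and back off upward.

Request:
apply_moves --rows '[0, 0, -0.015, 0, 0, 0, 0, 0, -0.03, 0, 0, 0, 0, 0, -0.045, 0, 0, 0, 0, 0, -0.06, 0, 0, 0, 0, 0, -0.075, 0, 0, 0, 0, 0, -0.09, 0, 0, 0, 0, 0, -0.11, 0, 0, 0, 0, 0, -0.15, 0, 0, 0, 0, 0, -0.22, 0, 0, 0, 0, 0, -0.24, 0, 0, 0, 0, 0, -0.24, 0, 0, 0, 0, 0, -0.24, 0, 0, 0, 0, 0, -0.24, 0, 0, 0, 0, 0, -0.24, 0, 0, 0]'

```text
t: 5.65
tool_pos: [0.4913, -0.1345, 0.3047]
tool_rot: [-3.14, 0.001, 0.005]
contact_force: [-0.7, -0.5, 0.3]
opening: -0.0002
grip_force: 0.0
```

```bash
python3 - <<'E'
from h import *
import cv2
o=ctrl.get_obs(); print(o["t"],o["tool_pos"],o["contact_force"])
a,_=ctrl.get_image("side"); w,_=ctrl.get_image("wrist")
cv2.imwrite("pics/c3.png",np.hstack([cv2.resize(a[160:290,190:320],(384,384)),w[:,100:]]))
E
```

```text
5.65 [ 0.49126123 -0.13450115  0.3047459 ] [-0.71405202 -0.51938167  0.27875885]
```

View pics/c3.png

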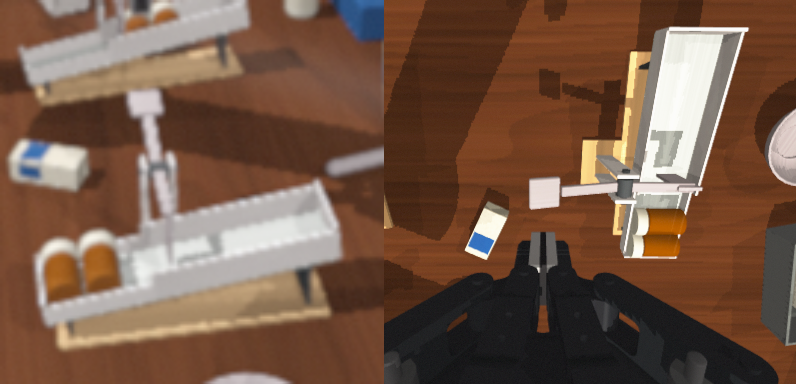

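The lever is back at rest with the gate shut, both long jars are in the tray at (655,222) and (655,245), and the arm is clear.

```bash
python3 -c "
from station import ctrl
print(ctrl.finish_job())"
```

```text
the job is handed in; nothing more can be done
None
```

I pressed the wide dispenser's lever until both long jars had rolled into its tray, let the gate drop shut, and handed the job in after about 6 s of robot time; the hand-in returned no verdict.

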